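# Release the finished rings with the twin push buttons

## Task

Let the two waiting steel rings run down the roll track: with both fingertips press the two green buttons of the release station together, all the way in, and keep both in until both rings have rolled down and lie still at the rubber end stop; then let go so that the stop pins come up again. Leave the red stop button, the track, the rings and the loose tools on the bench untouched.

Things in the scene. Friction and masses are not known exactly. Their poses are not given: they have to be found in the camera images.
- station: release station, a grey die-cast box fixed to the bench, 86 mm (its x) by 238 mm (its y) by 60 mm high, always level. Origin: centre of its underside at bench height; z up. On its lid stand, in one row along its y: green button A at y = -72 mm, green button B at y = -8 mm (64 mm apart, centre to centre), a red mushroom stop at y = +76 mm. Each button moves its own air-driven stop pin on the track
- green_a_top (a point): centre of the flat top of green button A, a cap of 32 mm diameter, 80 mm above the bench when out; a fixed aluminium collar of 41 mm diameter round it is 67 mm high, so the cap stands 13 mm proud when out and still 3 mm proud when fully in. Moves with the button
- green_b_top (a point): the same for green button B
- green_a (a joint): travel of green button A in m: 0 out, 0.010 fully in; spring return, about 3 N to start and about 5 N to hold fully in, up to 1 N more while the rings lean on the pins. It draws stop pin A down by 4 times its travel
- green_b (a joint): the same for green button B and stop pin B
- estop_top (a point): centre of the top of the red mushroom stop, 39 mm diameter, 94 mm above the bench when out; must not be pressed
- estop (a joint): travel of the red stop in m: 0 out, 0.006 pressed
- track: gravity roll track fixed to the bench beyond the station, 700 mm long along its y, 70 mm wide over its green rims, with a channel 44 mm wide inside. Origin: at bench height under its middle, z up. Its steel floor slopes down 7 degrees towards its +y: 88 mm above the bench at y = 0. The two stop pins stand 22 mm apart across the channel at y = -20 mm; the rubber end stop faces uphill at y = +328 mm
- stop_a (a joint): stop pin A, 10 mm diameter, in m: 0 = up, 34 mm above the track floor; 0.034 = flush; 0.040 = button A fully in. The rings can pass only while both pins are down
- stop_b (a joint): stop pin B, the same, moved by button B
- ring_1: the first ring, steel with bronze lining, 80 mm outside diameter, 36 mm wide, 0.7 kg, standing on edge in the track against the stop pins. Origin at its centre, its x along its axle (across the track). Released, it rolls to the end stop in about 1 s and lies there at about y = +291 mm of the track
- ring_2: the second ring, the same, standing behind the first one, uphill. Released, it follows and ends against the first one, at about y = +211 mm of the track
- chuck_key: loose T-shaped lathe chuck key lying on the bench near the station, 114 mm long, handle 130 mm, 18 mm high
- bush: loose bronze bush standing near the station, 44 mm diameter, 40 mm high
- turning_tool: loose square-shank turning tool lying beside the station's red-button end, 123 mm long, 20 mm square
- caliper: loose digital caliper lying to the left, 230 mm long, 14 mm high
- oil_can: loose red oil can standing to the left, 76 mm diameter, its spout 170 mm high
- chip_brush: loose chip brush lying to the right
- collet: loose steel collet standing to the right, 33 mm diameter, 47 mm high
Not all that is in view belongs to the job. Leave any blue or turquoise look-alike of the ring_1 alone.

How it is judged (in metres and radians):
On the way, in this order (a step that is already met when the one before it is completed fails the run):
1. both green buttons are pressed in together by the fingertips (each at least 8 mm of its 10 mm) (value of joint each of green_a, green_b above 0.008 m and contact force between the fingers and green_a above 0.5 N and contact force between the fingers and green_b above 0.5 N), for 0.2 s.
2. both rings have rolled down to the end stop and lie still, with both buttons still held in (value of joint each of green_a, green_b above 0.008 m and y of each of ring_1, ring_2 in the frame of track above 0.16 m and linear speed of each of ring_1, ring_2 below 0.05 m/s), for 0.2 s.
At the end, for the whole second after the job is handed in: Both green buttons are out again (within 1.5 mm) and both stop pins up (within 4 mm); both rings stand on edge in the channel at the lower end (centres beyond y = +160 mm of the track), at rest (under 30 mm/s); the red stop is out (value of joint each of green_a, green_b below 0.0015 m and value of joint each of stop_a, stop_b below 0.004 m and value of joint estop below 0.002 m and y of each of ring_1, ring_2 in the frame of track above 0.16 m and linear speed of each of ring_1, ring_2 below 0.03 m/s and angle between the x axis of each of ring_1, ring_2 and the x axis of track, either way round below 0.2 rad and x of ring_1 in the frame of track between -0.012 and 0.012 m and z of each of ring_1, ring_2 in the frame of track below 0.125 m and x of ring_2 in the frame of track between -0.012 and 0.012 m); the robot touches nothing.
It fails at once if one green button is pressed in alone (over 7 mm while the other is under 1 mm) ((value of joint green_a above 0.007 m and value of joint green_b below 0.001 m) or (value of joint green_b above 0.007 m and value of joint green_a below 0.001 m)).
It fails at once if the red stop is pressed (over 2 mm) (value of joint estop above 0.002 m).
It fails at once if the robot touches a ring or the track with its stop pins (over 1 N) (contact force between any of the fingers, the arm and ring_1 above 1 N or contact force between any of the fingers, the arm and ring_2 above 1 N or contact force between any of the fingers, the arm and track above 1 N).
It fails at once if a loose tool on the bench is moved by over 15 mm (distance of any of chuck_key, bush, turning_tool, caliper, oil_can, chip_brush, collet from where it was at the start of the episode above 0.015 m).
It also fails if it takes over 32 s, if anything falls off the work surface, if the arm or the gripper's body presses on something with over 40 N, if the wrist force passes 120 N, or if a joint passes its speed limit or range.

## Robot

A 6-joint arm with a two-finger parallel gripper is mounted at the origin on the work surface. World frame = base frame: x ahead of the robot, y to its left, z up, the work surface at z = 0. Lengths are in m, angles in degrees, forces in N, time in s.
With the tool pointing down it reaches from about 0.3 to 0.75 m from the base axis. Payload 8.5 kg.
Tool frame: the origin (TCP) lies midway between the tips of the shut fingers; the grasp point (between the pads) lies 19 mm behind it; z points along the fingers, y is the direction in which the jaws open and shut (so a half turn about z gives the same grasp; the last joint's range is limited). The gripper opens to 85 mm and grips with 20 to 120 N. Pads are 22 mm wide; open, the fingers measure 114 mm over their backs; the gripper's body (76 mm by 85 mm) begins 54 mm behind the grasp point. The pads swing forward as they close: fully open they stand 13 mm farther back than shut.
Start: joints at [-85.273, 21.807, 74.336, -0, 83.858, -12.336], TCP at [0.161, -0.526, 0.231] pointing down, gripper open.
Joint ranges: [-178.18, 178.18], [-50.72, 133.34], [12.68, 142.11], [-81.47, 261.47], [9.98, 163.14], [-165.26, 165.26]. Speed limits (degrees/s): [136.94, 136.94, 180, 180, 180, 180].

## Interface

Orientations are given as a 3x3 rotation matrix whose columns are the frame's x, y, z axes.
In Python, from workcell import ctrl gives the robot as it stands.
- The arm moves only by the shell command python3 -m pendant 'ROWS' [FORCE]. ROWS is JSON, a list of rows, each an object with "gripper": the opening in per cent of the stroke, from 0 (shut) to 100 (fully open); "offset": the shift along the tool's x, y, z each as a share of 400 mm, from -1 to 1, a list of three; "roll": the turn about the tool's z as a share of 180 degrees, from -1 to 1. In form: [{"gripper": gripper, "offset": [x, y, z], "roll": roll}, ...]. A call has exactly 8 rows; each row is the pose to reach, as a shift and turn from the pose measured when the call began, along the tool's axes at that moment, turning the shorter way round; what a row does not reach only later rows make up. A row lasts 1/8 s, in which the tool goes at most 62.5 mm and 10.7 degrees, less where a joint would pass 70% of its speed; a pose out of reach is approached as far as the arm can. A call with a number of a shift or a turn outside -1 to 1 is refused whole. A call with a gripper value outside its range is refused whole. The fingers move at their own pace and stop on an object; FORCE is the grip in N (left out, the last holds). Time passes only in rows, so rows that repeat a pose let the fingers close, or fill a call up. It gives the time, the measured TCP pose, the force and the opening at its end, in the units of the state.
- ctrl.get_obs(): the state, without advancing time (a new reading comes with each control period).
- ctrl.get_image(name): name is "scene" or "top" or "wrist"; returns the picture (384x512x3 uint8, blue, green, red); there is no depth.
- ctrl.calibration(name): a dict with "K" (3x3 intrinsics, pixels), "extrinsics" (4x4, takes a point from camera to world coordinates). Camera axes: x right, y down, z forward; pixel columns grow to the right and rows downward; lengths in m; the calibration is good to about 2 mm. A picture is of the moment at which its call begins: read the wrist's pose just before it. calibration takes no time and is no camera call; for the wrist camera it gives the pose at the moment of the call.
- ctrl.close_job(): hands the job in, once; it reports no verdict.
The state is a dict: "t": time; "qpos": joint angles; "joint_vel": joint speeds; "tau": joint torques, N m; "eef_pos": TCP position; "tool_rot": TCP orientation; "force": force on the tool from outside, world axes, zero at the start; "moment": the same for the moment, N m; "width": opening from 0.0 (shut) to 1.0 (fully open).
Only numpy, scipy, OpenCV 4.12 (cv2) and the standard library are available. Lean on these libraries where they do the work, as an engineer would, in place of code of your own. Each camera call takes 0.05 s, during which the arm holds its last target.

## Working session

There is one attempt and no reset: what is moved stays moved. The work goes in short steps, Python scripts to look and compute and a shell command to move; the robot and the scene stay as the last step left them, time stands still between calls to the robot, and variables do not carry over. Pictures are saved under pics/ and viewed, and the job is handed in when it is done.

```bash
mkdir -p pics; python3 - <<'E'
from workcell import ctrl
import cv2
for n in("scene","top","wrist"):
    cv2.imwrite(f"pics/{n}0.png",ctrl.get_image(n))
    c=ctrl.calibration(n);print(n,c["K"],c["extrinsics"])
print(ctrl.get_obs())
E
```

```text
scene [[350.39643864   0.         253.35557691]
 [  0.         350.39643864 191.68907544]
 [  0.           0.           1.        ]] [[ 0.53871192  0.61596826 -0.57478045  1.13912732]
 [ 0.84247965 -0.39725082  0.36389535 -0.33297887]
 [-0.00418401 -0.6802756  -0.73294448  0.81578468]
 [ 0.          0.          0.          1.        ]]
top [[453.79362173   0.         248.9830272 ]
 [  0.         453.79362173 192.60942776]
 [  0.           0.           1.        ]] [[ 0.00538295 -0.99802086  0.06265293  0.4824688 ]
 [-0.9999797  -0.00558594 -0.00306511  0.03258848]
 [ 0.00340902 -0.06263516 -0.99803067  1.46692029]
 [ 0.          0.          0.          1.        ]]
wrist [[307.71063426   0.         255.17189379]
 [  0.         307.71063426 190.08543816]
 [  0.           0.           1.        ]] [[ 2.93219844e-01 -9.03949453e-01 -3.11283647e-01  2.42298037e-01]
 [-9.56045039e-01 -2.77269548e-01 -9.53911983e-02 -5.01586313e-01]
 [-8.06547250e-05  3.25571779e-01 -9.45517324e-01  3.73066939e-01]
 [ 0.00000000e+00  0.00000000e+00  0.00000000e+00  1.00000000e+00]]
{'t': 0.15, 'qpos': array([-8.52761949e+01,  2.18329900e+01,  7.43717571e+01,  1.76847925e-03,
        8.38565117e+01, -1.23346326e+01]), 'joint_vel': array([-0.09145596, -0.06007211, -0.10958087, -0.03103885,  0.05691028,
       -0.02655733]), 'tau': array([-1.85907570e-04, -4.48631787e+01, -2.31340796e+01, -3.20988338e-04,
        3.90072644e-03,  3.45782769e-05]), 'eef_pos': array([ 0.16133918, -0.52558464,  0.23086326]), 'tool_rot': array([[ 9.56007041e-01,  2.93343714e-01, -5.74644681e-05],
       [ 2.93343605e-01, -9.56006479e-01,  1.06806365e-03],
       [ 2.58373353e-04, -1.03793320e-03, -9.99999428e-01]]), 'force': array([ 0.19436007, -0.09715738,  0.27090079]), 'moment': array([-0.03600883, -0.02906089,  0.01037713]), 'width': 0.9975515783827766}
```

View pics/scene0.png

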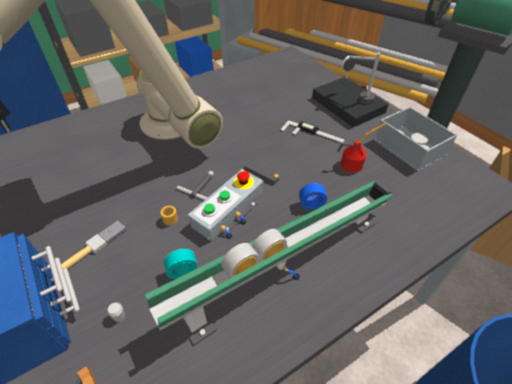

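View pics/top0.png

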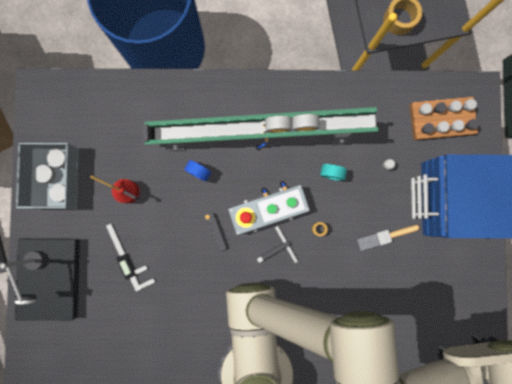

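View pics/wrist0.png

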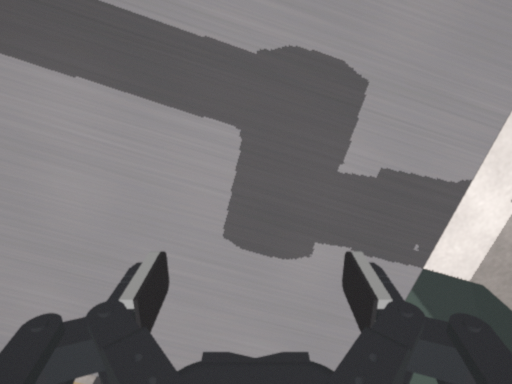

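```bash
cat > h.py <<'E'
from workcell import ctrl
import cv2,numpy as np
def ray(n,uv,c=None):
    c=c or ctrl.calibration(n);E=c["extrinsics"]
    d=E[:3,:3]@np.linalg.inv(c["K"])@np.array([uv[0],uv[1],1.]);return E[:3,3],d
def plane(n,uv,z,c=None):
    o,d=ray(n,uv,c);return o+d*(z-o[2])/d[2]
def blobs(im,kind):
    h=cv2.cvtColor(im,cv2.COLOR_BGR2HSV)
    if kind=="g": m=cv2.inRange(h,(45,170,90),(75,255,255))
    else: m=cv2.inRange(h,(0,170,90),(8,255,255))|cv2.inRange(h,(172,170,90),(180,255,255))
    n,l,s,c=cv2.connectedComponentsWithStats(m)
    return [(c[i].round(1).tolist(),s[i].tolist()) for i in range(1,n) if s[i][4]>25]
E
python3 - <<'E'
from h import *
for n in("scene","top"):
    im=cv2.imread(f"pics/{n}0.png")
    for k in"gr":
        for c,s in blobs(im,k): print(n,k,c,s,plane(n,c,.08 if k=="g" else .094).round(4))
a=cv2.imread("pics/top0.png")[170:250,210:330];b=cv2.imread("pics/scene0.png")[150:250,170:300]
cv2.imwrite("pics/c.png",np.vstack([cv2.resize(a,(600,300),interpolation=2),cv2.resize(b,(600,300),interpolation=2)]))
E
```

```text
scene g [224.2, 194.8] [220, 191, 9, 8, 54] [ 0.5274 -0.0438  0.08  ]
scene g [208.8, 208.3] [205, 205, 9, 8, 61] [ 0.5482 -0.104   0.08  ]
scene r [353.3, 158.0] [341, 141, 25, 32, 534] [0.6207 0.3604 0.094 ]
scene r [243.2, 176.0] [238, 171, 11, 11, 93] [0.5041 0.0342 0.094 ]
top r [123.7, 190.1] [113, 180, 23, 22, 336] [0.5741 0.408  0.094 ]
top r [245.5, 217.2] [241, 212, 10, 11, 84] [0.4942 0.0385 0.094 ]
```

View pics/c.png

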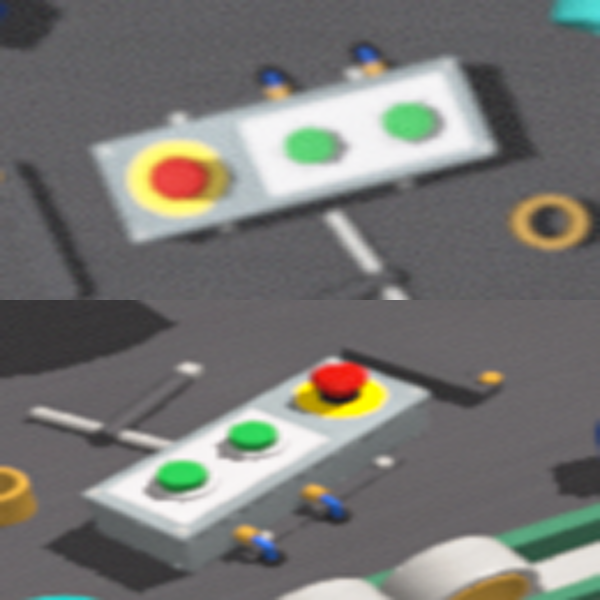

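Two green caps: crop (410,122), farthest from red, is A. The one at (312,146), next to red, is B. The red mushroom is at (180,178). The turquoise and blue rings and the green rims are decoys. I'll move near the station and use the wrist camera.

```bash
python3 -m pendant '[{"gripper":100,"offset":[0.08,-0.05,0],"roll":0},{"gripper":100,"offset":[0.17,-0.11,0],"roll":0},{"gripper":90,"offset":[0.27,-0.175,0],"roll":0},{"gripper":80,"offset":[0.37,-0.24,0],"roll":0},{"gripper":65,"offset":[0.47,-0.305,0],"roll":0},{"gripper":65,"offset":[0.57,-0.37,0],"roll":0},{"gripper":65,"offset":[0.65,-0.425,0],"roll":0},{"gripper":65,"offset":[0.7,-0.46,0],"roll":0}]'
python3 - <<'E'
from h import *
o=ctrl.get_obs();print(o["eef_pos"],o["width"],o["force"])
c=ctrl.calibration("wrist");im=ctrl.get_image("wrist");cv2.imwrite("pics/w1.png",im)
for k in"gr":
    for p,s in blobs(im,k):print(k,p,s,plane("wrist",p,.08 if k=="g" else .094,c).round(4))
E
```

```text
t: 1.15
eef_pos: [0.3758, -0.266, 0.231]
tool_rot: [[0.956, 0.295, -0.0], [0.295, -0.956, 0.001], [0.0, -0.001, -1.0]]
force: [-0.1, -0.8, 0.5]
width: 0.652
[ 0.37582078 -0.26597694  0.23104898] 0.6516115543842153 [-0.07056786 -0.79418847  0.52887393]
```

View pics/w1.png

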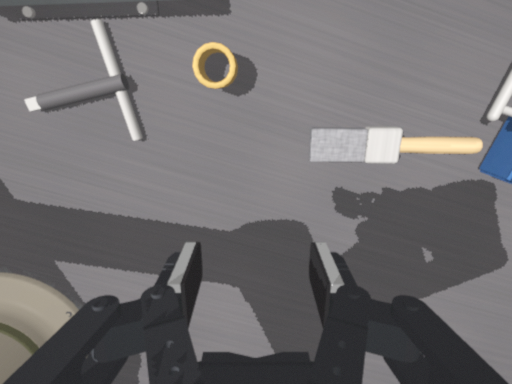

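```bash
python3 -m pendant '[{"gripper":65,"offset":[0.08,-0.06,0],"roll":0},{"gripper":65,"offset":[0.17,-0.12,0],"roll":0},{"gripper":65,"offset":[0.26,-0.19,0],"roll":0},{"gripper":65,"offset":[0.35,-0.26,0],"roll":0},{"gripper":65,"offset":[0.42,-0.32,0],"roll":0},{"gripper":65,"offset":[0.45,-0.34,0],"roll":0},{"gripper":65,"offset":[0.45,-0.34,0],"roll":0},{"gripper":65,"offset":[0.45,-0.34,0],"roll":0}]'
python3 - <<'E'
from h import *
o=ctrl.get_obs();print(o["eef_pos"],o["width"],o["force"])
c=ctrl.calibration("wrist");im=ctrl.get_image("wrist");cv2.imwrite("pics/w2.png",im)
for k in"gr":
    for p,s in blobs(im,k):print(k,p,s,plane("wrist",p,.08 if k=="g" else .094,c).round(4))
E
```

```text
t: 2.2
eef_pos: [0.508, -0.0824, 0.2315]
tool_rot: [[0.956, 0.295, -0.0], [0.295, -0.956, 0.002], [0.001, -0.002, -1.0]]
force: [0.0, -0.6, -0.2]
width: 0.648
[ 0.50795701 -0.08236194  0.23146672] 0.6478867475328858 [ 0.03102314 -0.62975973 -0.1951006 ]
r [130.6, 151.0] [110, 132, 41, 39, 1162] [0.4994 0.0344 0.094 ]
```

View pics/w2.png

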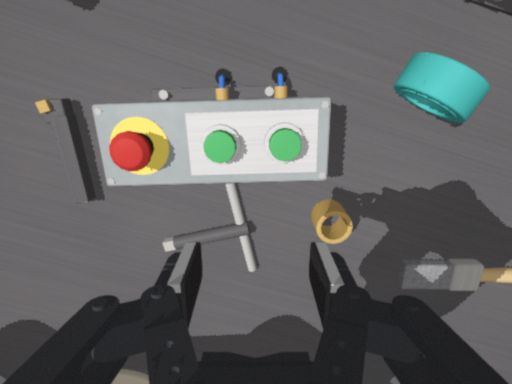

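```bash
sed -i 's/(45,170,90)/(45,150,60)/' h.py; python3 - <<'E'
from h import *
im=cv2.imread("pics/w2.png")
c=ctrl.calibration("wrist");o=ctrl.get_obs();R=o["tool_rot"];P=[]
for k in"gr":
    for p,s in blobs(im,k):
        if s[4]<300: continue
        q=plane("wrist",p,.08 if k=="g" else .092,c);P.append(q);print(k,p,s,q.round(4),"tool",(R.T@(q-o["eef_pos"])).round(4))
d=P[0]-P[1];print(np.linalg.norm(d),(P[0]+P[1])/2, np.degrees(np.arctan2(d[1],d[0])),np.degrees(np.arctan2(R[1,1],R[0,1])))
# tip points in tool frame -> pixels
T=c["extrinsics"];K=c["K"]
for z in(0,-.003,-.006):
  for y in(-.0275,.0275):
    w=o["eef_pos"]+R@np.array([0,y,z]);v=T[:3,:3].T@(w-T[:3,3]);print(z,y,(K@v/v[2])[:2].round(1))
cv2.imwrite("pics/c2.png",cv2.resize(im[220:340,140:380],(800,400),interpolation=2))
E
```

```text
r [130.6, 151.0] [110, 132, 41, 39, 1162] [0.4988 0.0351 0.092 ] tool [ 0.0257 -0.1147  0.1398]Traceback (most recent call last):
  File "<stdin>", line 8, in <module>
IndexError: list index out of range
```

```bash
python3 - <<'E'
import cv2
im=cv2.imread("pics/w2.png");h=cv2.cvtColor(im,cv2.COLOR_BGR2HSV);print(h[147,220],h[145,285],h[140,425])
E
sed -i 's/(45,150,60),(75,255,255)/(50,150,60),(80,255,255)/' h.py; python3 - <<'E'
from h import *
im=cv2.imread("pics/w2.png")
c=ctrl.calibration("wrist");o=ctrl.get_obs();R=o["tool_rot"];P=[]
for k in"gr":
    for p,s in blobs(im,k):
        if s[4]<300: continue
        q=plane("wrist",p,.08 if k=="g" else .092,c);P.append(q);print(k,p,s,q.round(4),"tool",(R.T@(q-o["eef_pos"])).round(4))
T=c["extrinsics"];K=c["K"]
for z in(0,-.003,-.006):
  for y in(-.0275,.0275):
    w=o["eef_pos"]+R@np.array([0,y,z]);v=T[:3,:3].T@(w-T[:3,3]);print(z,y,(K@v/v[2])[:2].round(1))
cv2.imwrite("pics/c2.png",cv2.resize(im[220:340,140:380],(800,400),interpolation=2))
d=P[0]-P[1];print(np.linalg.norm(d),(P[0]+P[1])/2, np.degrees(np.arctan2(d[1],d[0])),np.degrees(np.arctan2(R[1,1],R[0,1])))
E
```

```text
[ 67 124 197] [ 68 129 196] [160   7 110]
r [130.6, 151.0] [110, 132, 41, 39, 1162] [0.4988 0.0351 0.092 ] tool [ 0.0257 -0.1147  0.1398]
0 -0.0275 [201.4 253.8]
0 0.0275 [305.9 253.7]
-0.003 -0.0275 [200.5 256.8]
-0.003 0.0275 [306.8 256.8]
-0.006 -0.0275 [199.5 260. ]
-0.006 0.0275 [307.8 259.9]Traceback (most recent call last):
  File "<stdin>", line 13, in <module>
IndexError: list index out of range
```

View pics/c2.png

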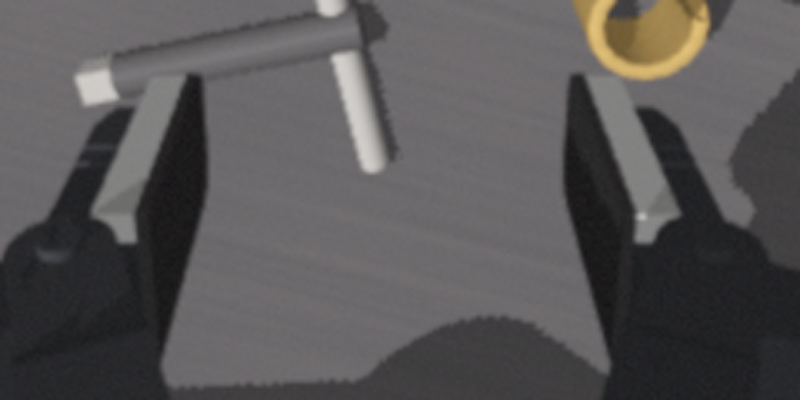

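```bash
sed -i 's/(50,150,60),(80,255,255)/(50,90,60),(80,255,255)/' h.py; python3 - <<'E'
from h import *
im=cv2.imread("pics/w2.png")
c=ctrl.calibration("wrist");o=ctrl.get_obs();R=o["tool_rot"];P=[]
for k in"gr":
    for p,s in blobs(im,k):
        if s[4]<300: continue
        q=plane("wrist",p,.08 if k=="g" else .092,c);P.append(q);print(k,p,s,q.round(4),"tool",(R.T@(q-o["eef_pos"])).round(4))
d=P[0]-P[1];m=(P[0]+P[1])/2;print(np.linalg.norm(d),m, R.T@(m-o["eef_pos"]),np.degrees(np.arctan2(d[1],d[0])),np.degrees(np.arctan2(R[1,1],R[0,1])))
t=cv2.imread("pics/top0.png")
for k in"gr":
    for p,s in blobs(t,k):
        if s[4]<300: print(k,p,s,plane("top",p,.08 if k=="g" else .092).round(4))
E
```

```text
g [284.9, 144.3] [270, 129, 31, 32, 795] [ 0.5451 -0.1015  0.08  ] tool [0.0297 0.0295 0.1515]
g [219.5, 146.2] [204, 131, 32, 32, 789] [ 0.5248 -0.0419  0.08  ] tool [ 0.0279 -0.0334  0.1516]
r [130.6, 151.0] [110, 132, 41, 39, 1162] [0.4988 0.0351 0.092 ] tool [ 0.0257 -0.1147  0.1398]
0.06291108991110105 [ 0.53493741 -0.07171582  0.08      ] [ 0.02880829 -0.00195967  0.15156659] -71.20748248455533 -72.88235362231158
g [346.1, 111.8] [311, 108, 65, 8, 268] [ 0.8222 -0.2713  0.08  ]
g [291.1, 201.9] [287, 198, 9, 9, 67] [ 0.5418 -0.1007  0.08  ]
g [271.6, 208.5] [268, 205, 9, 8, 62] [ 0.5213 -0.0411  0.08  ]
r [245.5, 217.2] [241, 212, 10, 11, 84] [0.4942 0.0385 0.092 ]
```

```bash
python3 -m pendant '[{"gripper":66,"offset":[0.03,-0.003,0.03],"roll":-0.009},{"gripper":66,"offset":[0.072,-0.005,0.09],"roll":-0.009},{"gripper":66,"offset":[0.072,-0.005,0.16],"roll":-0.009},{"gripper":66,"offset":[0.072,-0.005,0.23],"roll":-0.009},{"gripper":66,"offset":[0.072,-0.005,0.29],"roll":-0.009},{"gripper":66,"offset":[0.072,-0.005,0.32],"roll":-0.009},{"gripper":66,"offset":[0.072,-0.005,0.32],"roll":-0.009},{"gripper":66,"offset":[0.072,-0.005,0.32],"roll":-0.009}]'
python3 - <<'E'
from h import *
c=ctrl.calibration("wrist");o=ctrl.get_obs();R=o["tool_rot"];im=ctrl.get_image("wrist");cv2.imwrite("pics/w3.png",im);P=[]
for k in"gr":
    for p,s in blobs(im,k):
        if s[4]<100: continue
        q=plane("wrist",p,.08 if k=="g" else .092,c);P.append(q);print(k,p,s,q.round(4),"tool",(R.T@(q-o["eef_pos"])).round(4))
print(o["width"],o["eef_pos"],o["force"])
E
```

```text
t: 3.25
eef_pos: [0.5354, -0.0719, 0.1043]
tool_rot: [[0.947, 0.321, 0.001], [0.321, -0.947, 0.002], [0.002, -0.001, -1.0]]
force: [-0.8, 0.0, 0.7]
width: 0.659
g [202.2, 228.4] [175, 204, 52, 53, 1915] [ 0.5282 -0.0418  0.08  ] tool [ 0.0028 -0.0308  0.0243]
g [303.2, 229.0] [280, 204, 51, 53, 1965] [ 0.5472 -0.0991  0.08  ] tool [0.0024 0.0296 0.0243]
r [54.7, 238.3] [19, 209, 72, 60, 3300] [0.502  0.0347 0.092 ] tool [ 0.0026 -0.1117  0.0124]
0.658751165718549 [ 0.5353868  -0.07188501  0.10428898] [-0.83140191  0.04824863  0.66335255]
```

View pics/w3.png

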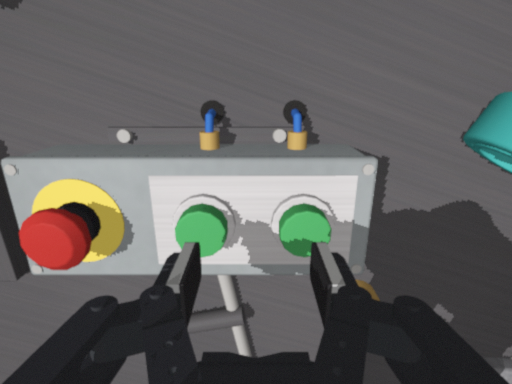

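```bash
python3 -m pendant '[{"gripper":66,"offset":[0.004,0,0.01],"roll":0},{"gripper":66,"offset":[0.004,0,0.02],"roll":0},{"gripper":66,"offset":[0.004,0,0.03],"roll":0},{"gripper":66,"offset":[0.004,0,0.04],"roll":0},{"gripper":66,"offset":[0.004,0,0.05],"roll":0},{"gripper":66,"offset":[0.004,0,0.055],"roll":0},{"gripper":66,"offset":[0.004,0,0.055],"roll":0},{"gripper":66,"offset":[0.004,0,0.055],"roll":0}]'
python3 - <<'E'
from h import *
cv2.imwrite("pics/w4.png",ctrl.get_image("wrist"));cv2.imwrite("pics/s4.png",cv2.resize(ctrl.get_image("scene")[130:290,150:350],(750,600)));o=ctrl.get_obs();print(o["eef_pos"],o["force"])
E
```

```text
t: 4.3
eef_pos: [0.537, -0.0714, 0.0825]
tool_rot: [[0.947, 0.321, 0.002], [0.321, -0.947, 0.001], [0.002, -0.001, -1.0]]
force: [1.0, 0.2, 0.1]
width: 0.657
[ 0.53701328 -0.07139554  0.08256123] [-0.73704928 -0.50621507 -0.34207375]
```

View pics/w4.png

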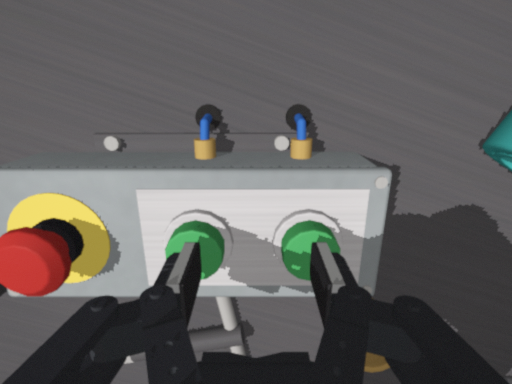

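View pics/s4.png

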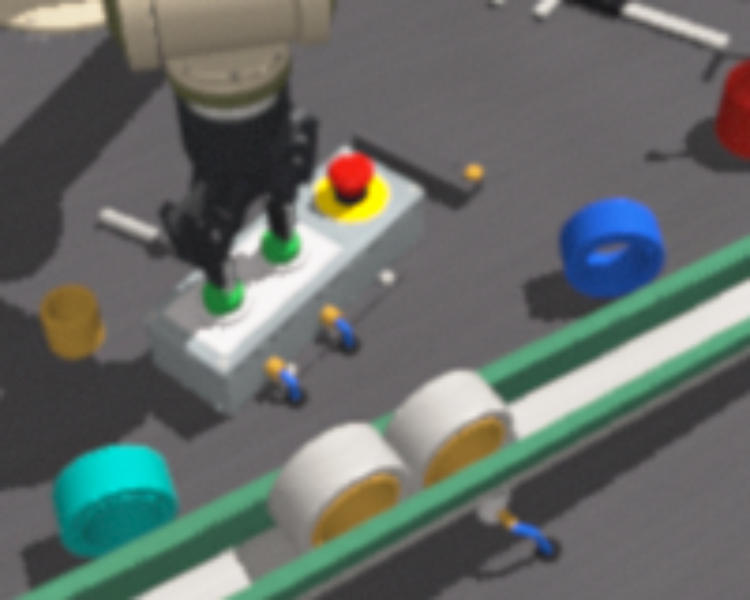

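```bash
python3 - <<'E'
from h import *
c=ctrl.calibration("wrist");o=ctrl.get_obs();R=o["tool_rot"];T=c["extrinsics"];K=c["K"]
for x in(0,.011):
 for z in(0,-.004,-.008):
  for y in(.028,.036):
    w=o["eef_pos"]+R@np.array([x,y,z]);v=T[:3,:3].T@(w-T[:3,3]);print(x,z,y,(K@v/v[2])[:2].round(1))
for u in((310,250),(195,250)):print((R.T@(plane("wrist",u,.08,c)-o["eef_pos"])).round(4))
im=cv2.imread("pics/w4.png");cv2.imwrite("pics/c4.png",cv2.resize(im[205:305,150:350],(800,400),interpolation=2))
E
```

```text
0 0 0.028 [306.9 253.7]
0 0 0.036 [322.1 253.7]
0 -0.004 0.028 [308.1 257.8]
0 -0.004 0.036 [323.7 257.8]
0 -0.008 0.028 [309.5 262. ]
0 -0.008 0.036 [325.4 262. ]
0.011 0 0.028 [308.1 234.9]
0.011 0 0.036 [323.6 234.9]
0.011 -0.004 0.028 [309.4 238.6]
0.011 -0.004 0.036 [325.3 238.6]
0.011 -0.008 0.028 [310.7 242.5]
0.011 -0.008 0.036 [327.1 242.5]
[0.0007 0.03   0.0025]
[ 0.0008 -0.0313  0.0026]
```

View pics/c4.png

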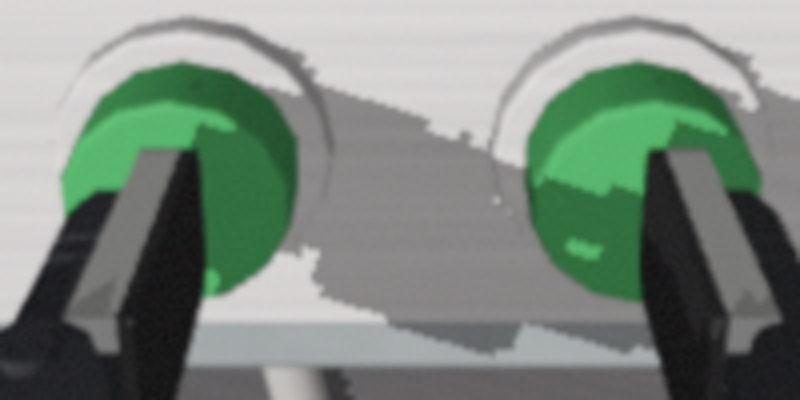

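```bash
python3 -m pendant '[{"gripper":66,"offset":[-0.003,0,0.012],"roll":0},{"gripper":66,"offset":[-0.003,0,0.022],"roll":0},{"gripper":66,"offset":[-0.003,0,0.03],"roll":0},{"gripper":66,"offset":[-0.003,0,0.038],"roll":0},{"gripper":66,"offset":[-0.003,0,0.045],"roll":0},{"gripper":66,"offset":[-0.003,0,0.051],"roll":0},{"gripper":66,"offset":[-0.003,0,0.051],"roll":0},{"gripper":66,"offset":[-0.003,0,0.051],"roll":0}]'
python3 - <<'E'
from h import *
cv2.imwrite("pics/w5.png",ctrl.get_image("wrist")[180:310,100:400]);cv2.imwrite("pics/s5.png",cv2.resize(ctrl.get_image("scene")[130:330,130:400],(800,592)));o=ctrl.get_obs();print(o["t"],o["eef_pos"],o["force"],o["width"])
E
```

```text
t: 5.4
eef_pos: [0.5359, -0.0718, 0.0655]
tool_rot: [[0.947, 0.322, 0.004], [0.322, -0.947, 0.0], [0.004, 0.001, -1.0]]
force: [-13.3, 2.9, 36.8]
width: 0.66
5.5 [ 0.53590262 -0.07183495  0.06550698] [-12.61415074   1.44072368  37.19644333] 0.6635772033052227
```

View pics/w5.png

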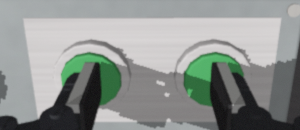

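View pics/s5.png

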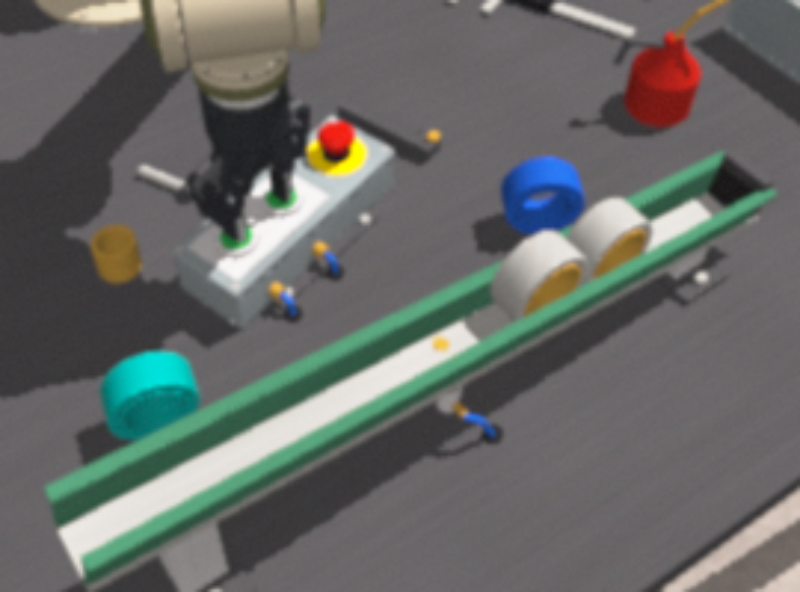

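Both buttons are fully in and the rings are rolling (37 N at the wrist). I'll keep the buttons held.

```bash
python3 -m pendant '[{"gripper":66,"offset":[0,0,0.007],"roll":0},{"gripper":66,"offset":[0,0,0.007],"roll":0},{"gripper":66,"offset":[0,0,0.007],"roll":0},{"gripper":66,"offset":[0,0,0.007],"roll":0},{"gripper":66,"offset":[0,0,0.007],"roll":0},{"gripper":66,"offset":[0,0,0.007],"roll":0},{"gripper":66,"offset":[0,0,0.007],"roll":0},{"gripper":66,"offset":[0,0,0.007],"roll":0}]'
python3 -m pendant '[{"gripper":66,"offset":[0,0,0.007],"roll":0},{"gripper":66,"offset":[0,0,0.007],"roll":0},{"gripper":66,"offset":[0,0,0.007],"roll":0},{"gripper":66,"offset":[0,0,0.007],"roll":0},{"gripper":66,"offset":[0,0,0.007],"roll":0},{"gripper":66,"offset":[0,0,0.007],"roll":0},{"gripper":66,"offset":[0,0,0.007],"roll":0},{"gripper":66,"offset":[0,0,0.007],"roll":0}]'
python3 - <<'E'
from h import *
a=ctrl.get_image("scene")
cv2.imwrite("pics/s6.png",cv2.resize(a[130:330,130:400],(800,592)));cv2.imwrite("pics/w6.png",cv2.resize(ctrl.get_image("wrist")[180:310,100:400],(750,325)))
b=ctrl.get_image("scene");print(cv2.absdiff(a,b)[130:330,300:400].max())
o=ctrl.get_obs();print(o["t"],o["eef_pos"],o["force"],o["width"])
E
```

```text
t: 6.5
eef_pos: [0.5359, -0.0718, 0.0655]
tool_rot: [[0.947, 0.322, 0.006], [0.322, -0.947, -0.001], [0.005, 0.002, -1.0]]
force: [-10.7, 1.6, 31.9]
width: 0.663
t: 7.5
eef_pos: [0.5359, -0.0718, 0.0655]
tool_rot: [[0.947, 0.322, 0.007], [0.322, -0.947, -0.001], [0.007, 0.004, -1.0]]
force: [-10.2, 2.2, 32.1]
width: 0.66
12
7.65 [ 0.53589617 -0.07181942  0.06555378] [-9.96238154  1.32922549 32.80865364] 0.6629377069912624
```

View pics/s6.png

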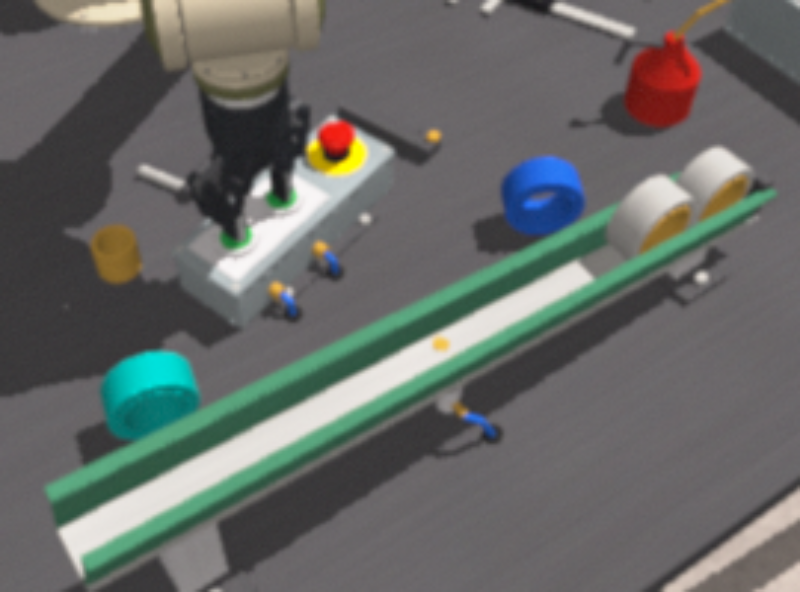

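View pics/w6.png

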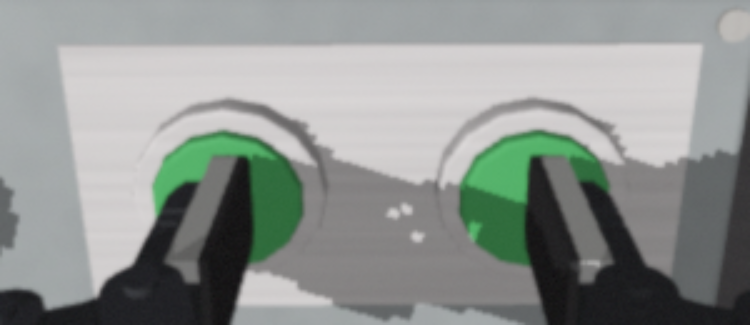

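Both rings lie still against the end stop (crop (650,215) and (715,180)), and both caps are fully in. Now I lift straight up.

```bash
python3 -m pendant '[{"gripper":66,"offset":[0,0,-0.01],"roll":0},{"gripper":66,"offset":[0,0,-0.03],"roll":0},{"gripper":66,"offset":[0,0,-0.07],"roll":0},{"gripper":66,"offset":[0,0,-0.13],"roll":0},{"gripper":66,"offset":[0,0,-0.2],"roll":0},{"gripper":66,"offset":[0,0,-0.27],"roll":0},{"gripper":66,"offset":[0,0,-0.3],"roll":0},{"gripper":66,"offset":[0,0,-0.3],"roll":0}]'
python3 - <<'E'
from h import *
for n in("scene","top","wrist"):
    a=ctrl.get_image(n);cv2.imwrite(f"pics/{n}7.png",a)
    if n=="scene": cv2.imwrite("pics/s7.png",cv2.resize(a[130:330,130:400],(800,592)))
o=ctrl.get_obs();print(o["t"],o["eef_pos"],o["force"])
E
```

```text
t: 8.65
eef_pos: [0.5351, -0.0717, 0.1854]
tool_rot: [[0.947, 0.322, 0.008], [0.322, -0.947, -0.001], [0.007, 0.004, -1.0]]
force: [-0.4, 0.4, -0.3]
width: 0.66
8.8 [ 0.5345851  -0.0715188   0.18429886] [-0.5327248  -0.83158965  0.4298561 ]
```

View pics/s7.png

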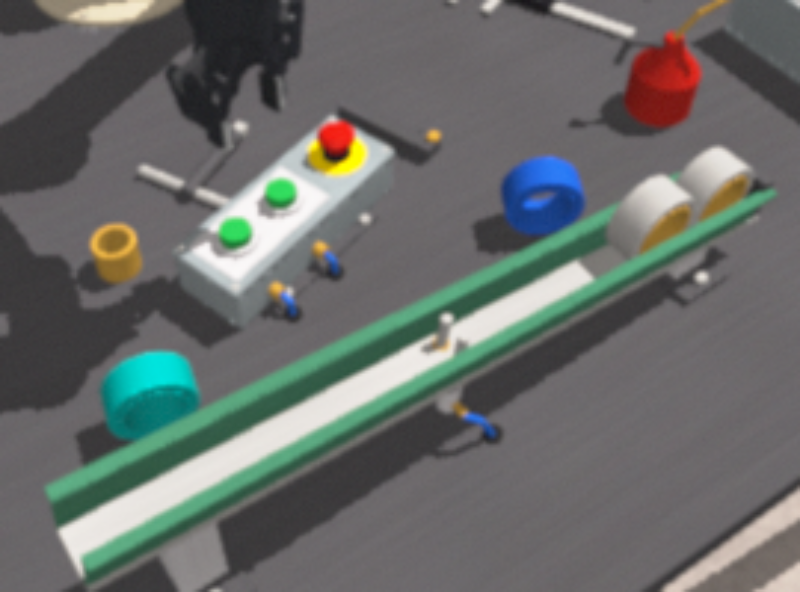

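View pics/wrist7.png

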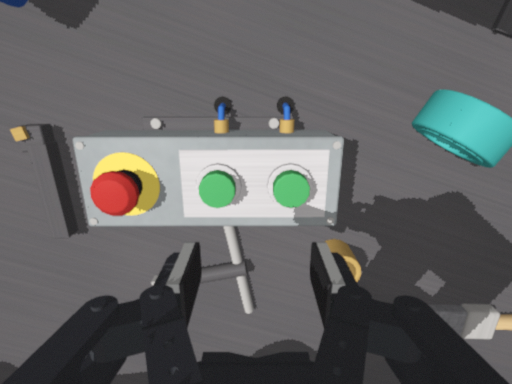

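View pics/top7.png

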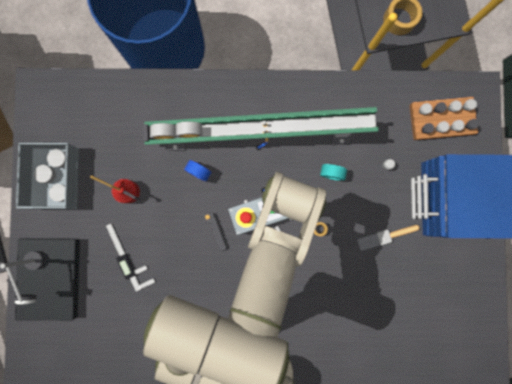

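```bash
python3 - <<'E'
from h import *
a=cv2.imread("pics/scene7.png")[220:270,250:310];b=cv2.imread("pics/top7.png")[105:150,240:300]
cv2.imwrite("pics/c7.png",np.hstack([cv2.resize(a,(400,400),interpolation=2),cv2.resize(b,(400,400),interpolation=2)]))
E
```

```text
(no output)
```

View pics/c7.png

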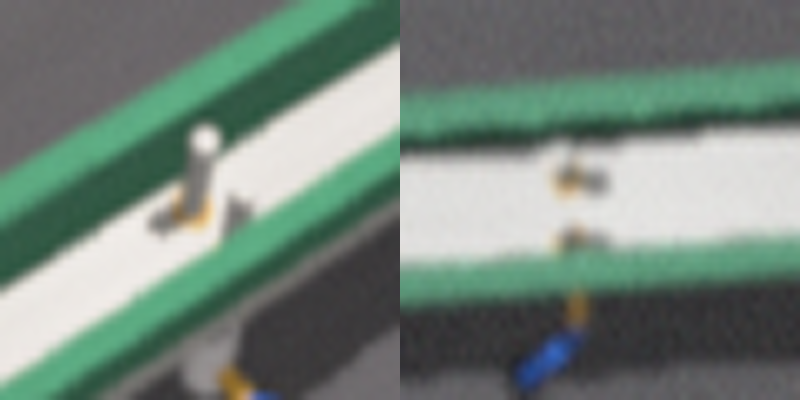

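Both pins throw matching shadows at (590,180) and (590,240) in the top view, and the near pin's shaft shows at (238,210). So both pins are up, and both caps are out. I'm handing in.

```bash
python3 -c "
from workcell import ctrl
print(ctrl.close_job())"
```

```text
the job is handed in; nothing more can be done
None
```

I pressed both green buttons together with the fingertips, and both rings rolled down and came to rest at the end stop. I held the buttons in for about another second after that. Then I lifted straight up and handed the job in at about 8.8 s, well inside the 32 s limit.

- **Rings:** in the last images both stand on edge against the end stop, and they showed no visible movement while the buttons were still held.
- **Buttons and pins:** both green caps are out again and both stop pins are up. The nearer pin is partly hidden by the rim, so I judged it from its shaft and its shadow.
- **Red stop:** it looks untouched, with the cap still out.
- **Tools:** those in view look unmoved. I checked this by eye only, and in the final top view the arm covers the chuck key.
- **Robot:** it is clear of everything, and the wrist force is about zero. The force while pressing peaked near 40 N, mostly downward against the button end stops.
- **Measurement agreement:** the three cameras put the point midway between the buttons within about 6 mm of each other. I used the wrist camera's value.

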